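# Check the pump's oil level with the dip gauge

## Robot

A 6-joint arm with a two-finger parallel gripper is mounted at the origin on a cart in front of the work surface, level with it; the furniture and walls round the work are solid. World frame = base frame: x ahead of the robot, y to its left, z up, the work surface at z = 0. Lengths are in mm, angles in rad, forces in N, time in s.
With the tool pointing down it reaches from about 275 to 1000 mm from the base axis. Payload 8.4 kg.
Tool frame: the origin (TCP) lies on the centre line of the jaws, within the pads' length; the fingertips stand r.tip_reach ahead of it and the grasp point (between the pads) lies 11 mm behind it (r.tip_reach is the distance from the TCP to the fingertips, in mm); z points along the fingers, y is the line along which they close (so a half turn about z gives the same grasp; the last joint's range is limited). The gripper opens to 85 mm and grips with 20 to 120 N. Pads are 22 mm wide; open, the fingers measure 114 mm over their backs; the gripper's body (76 mm by 85 mm) begins 54 mm behind the grasp point. The pads swing forward as they close: fully open they stand 13 mm farther back than shut.
Start: joints at [-1.325, 0.353, 1.633, -0, 1.155, -0.002], TCP at [153.293, -605.912, 239.281] pointing down, gripper open.
Joint ranges: [-2.63, 2.63], [-0.92, 2.1], [0.06, 2.66], [-1.3, 4.44], [0, 2.69], [-3.02, 3.02]. Speed limits (rad/s): [2.22, 2.22, 2.79, 3.14, 3.14, 3.14].

## Interface

Orientations are given as [roll, pitch, yaw] about the fixed x, y, z axes, in that order (R = Rz(yaw) Ry(pitch) Rx(roll)).
In Python, from rig import r gives the robot as it stands.
- The arm moves only by the tool carry_out, never from a script. Its argument "targets" is a list of rows, each an object with "dp": the shift along the tool's x, y, z in mm, a list of three; "yaw": the turn about the tool's z in degrees. A call has 1 to 12 rows; each row is the pose to reach, as a shift and turn from the pose commanded when the call began, along the tool's axes at that moment; what a row does not reach only later rows make up. A row lasts 1/8 s, in which the tool goes at most 62.5 mm and 10.7 degrees, less where a joint would pass 70% of its speed; a pose out of reach is approached as far as the arm can. A call with a gripper value outside its range is refused whole. "fingers" is the opening, from -1 (shut) to 1 (fully open), so that 0 is half open, set as the call begins (left out, the last holds). The fingers move at their own pace and stop on an object; "grip_force" is the grip in N (left out, the last holds). Time passes only in rows, so rows that repeat a pose let the fingers close. It gives the time, the measured TCP pose, the force, the opening and the grip force at its end, in the units of the state.
- r.sense(): the state, without advancing time (a new reading comes with each control period).
- r.grab_frame(name): name is "side" or "top"; returns the picture (384x512x3 uint8, red, green, blue); there is no depth.
- r.get_calibration(name): a dict with "fx", "fy", "cx", "cy" (pixels), "rvec" (rotation vector, rad) and "tvec" (3), from world to camera coordinates, as OpenCV has them. Camera axes: x right, y down, z forward; pixel columns grow to the right and rows downward; lengths in mm; the calibration is good to about 2 mm. A picture is of the moment at which its call begins. get_calibration takes no time and is no camera call.
- r.sign_off(): hands the job in; it is judged then, once.
The state is a dict: "clock": time; "qpos": joint angles; "qvel": joint speeds; "joint_efforts": joint torques, N m; "eef_pos": TCP position; "tcp_rot": TCP orientation; "contact_force": force on the tool from outside, world axes, zero at the start; "wrist_torque": the same for the moment, N m; "opening": opening from 0.0 (shut) to 1.0 (fully open); "grasp_force": force on a finger pad.
Only numpy, scipy, OpenCV 4.12 (cv2) and the standard library are available. Lean on these libraries where they do the work, as an engineer would, in place of code of your own. Each camera call takes 0.05 s, during which the arm holds its last target. There are 200 camera calls.

## Task

Slide the flat cover of the gauge case fully open and take out the gauge rod by its handle. Push the rod, without ramming it, down the inclined dip tube of the pump sump until its collar stops against the tube's mouth, keep hold of it there for about half a second, then draw it right out and hold it level for reading, the whole rod at least 20 cm above the bench. The job finishes with the robot still holding the rod there, level and motionless, with the case left open and the other things on the bench left where they were.

Things in the scene. Friction and masses are not known exactly. Their poses are not given: they have to be found in the camera images.
- gauge_case: grey case fixed left of the middle, 214 x 210 mm, walls 50 mm high, metal rails 11 mm wide on near and far edges (top 60.5 mm). Origin: centre of underside; x away from the robot, y left, z up. Right half (-y): open compartment 204 x 97.5 mm, floor at 6 mm, where the rod lies along x at y -52.5 mm, its axis 30 mm up, on saddles under its shaft and the last 11 mm of its handle. Left half: closed deck.
- case_cover (a joint): how far the cover has slid along the case's +y axis (to the left), in m: 0 closed over the compartment, 0.104 fully open over the deck. It starts within 15 mm of closed, slides with 1 to 2 N of friction and stays where it is left.
- cover_grip (a point): moves with the cover, an aluminium plate 197 x 103 x 4 mm (along the case's x, y, z) whose top is 55.5 mm above the bench. In its middle stands a black rib, 60 mm along the case's x, 12 mm thick along its y, top 78.5 mm above the bench. The point is inside the rib, 11 mm below its top, 67.5 mm above the bench.
- gauge_rod: the loose gauge rod, about 70 g, 168 mm long: a black square handle 16 x 16 x 70 mm, a 10 mm neck, a steel collar 34 mm across and 6 mm thick, a steel shaft 9 mm thick, 82 mm long, dark rings near its tip. Origin: on the axis, mid handle. Its x axis runs from the tip towards the handle's tail (tip at -x). At the start the tip points to the case's -x, roughly to the robot.
- rod_collar (a point): centre of the rod's collar face that looks to the tip (the face that stops on the tube): 51 mm from the rod's origin along the rod's -x.
- rod_tip (a point): the rod's tip: 133 mm from the rod's origin along the rod's -x, 82 mm beyond the collar face.
- pump_sump: small grey pump sump with ribbed sides, fixed to the bench, right of the middle, base 165 x 112 mm, top 60 mm high with two small plugs standing up to 12 mm above it. Origin: centre of its underside; x points roughly away from the robot, z up. The dip tube stands on it along the middle.
- dip_tube: the sump's straight steel tube, inclined 40 degrees above level, its mouth at the top on the far side, looking up and away from the robot. Origin: centre of the mouth, 45 mm to +x of the sump's origin, 130 mm above the bench. z points out of the mouth along the axis, y is level. Bore 16 mm, flared to 22 in the last 8 mm; outside 24 mm, 30 at the mouth; 88 mm deep: the collar stops before the tip.
- reagent_2: bystander, loose: white reagent bottle with blue cap, 34 mm across, 74 mm tall, on the left behind the case; origin at the centre of its underside
- reagent_3: bystander, loose: white reagent bottle with red cap, 40 mm across, 86 mm tall, on the left behind the case; origin at the centre of its underside
- beaker_2: bystander, loose: empty clear beaker, 62 mm across, 76 mm tall, on the right behind the pump sump; origin at the centre of its underside
- tape_roll: bystander, loose: roll of tape lying flat, 63 mm across, 19 mm tall, near the front between case and sump; origin at the centre of its underside
- column_2: bystander, loose: slim column 112 mm long, 17 mm thick, lying between case and sump; origin at the centre of its underside

How it is judged:
By the outcome, as a careful person would: the job done as asked, in the order asked, and still so for the second after the job is handed in, while the arm keeps its last pose, push and grip.
It also fails if it takes over 64 s, if anything falls off the work surface, if the arm or the gripper's body presses on something with over 40 N, if the wrist force passes 120 N, or if a joint passes its speed limit or range.

## Working session

There is one attempt and no reset: what is moved stays moved. The work goes in short steps, Python scripts to look and compute and a tool call to move; the robot and the scene stay as the last step left them, time stands still between calls to the robot, and variables do not carry over. Pictures are saved under pics/ and viewed, at most 10 in all, crops included, and the job is handed in when it is done.

Besides the shell and the picture viewer there is one more tool, called after "Call:" by a JSON object that holds its "fn" and its "kwargs", one argument or row to a line. carry_out: Moves the arm, as the interface text tells. Its arguments: {"type":"object","properties":{"targets":{"type":"array","items":{"type":"object","properties":{"dp":{"type":"array","items":{"type":"number"}},"yaw":{"type":"number"}}}},"fingers":{"type":"number"},"grip_force":{"type":"number"}},"required":["targets"]}

```bash
ls; mkdir -p pics
python3 - <<'E'
from rig import r
import cv2
s=r.sense();print(s, r.tip_reach)
for n in("side","top"):
    im=r.grab_frame(n);cv2.imwrite(f"pics/{n}0.png",cv2.resize(im[:,:,::-1],(800,600),interpolation=cv2.INTER_CUBIC));print(r.get_calibration(n))
E
```

```text
pics
{'clock': 0.0, 'qpos': array([-1.32534398e+00,  3.53612590e-01,  1.63411979e+00,  1.61163217e-05,
        1.15519551e+00, -2.39336027e-03]), 'qvel': array([ 0.00060497,  0.0002524 ,  0.00013757, -0.00075435,  0.00032822,
       -0.00128733]), 'joint_efforts': array([ 1.87420839e-03, -6.05234456e+01, -3.42069089e+01,  2.01266153e-04,
        9.32268013e-03, -3.23892516e-05]), 'eef_pos': array([ 153.22123752, -605.46017395,  238.59001453]), 'tcp_rot': array([-3.14025745e+00, -1.79313653e-05,  2.47839180e-01]), 'contact_force': array([-0.58726917,  0.63505682,  0.96072195]), 'wrist_torque': array([-0.00021034, -0.00947212,  0.05468426]), 'grasp_force': 0.0, 'opening': 0.9973050647906881} 8.0
{'fx': 478.25117494310393, 'fy': 478.25117494310393, 'cx': 259.4040457958385, 'cy': 195.03299501101642, 'rvec': array([ 2.08102952, -0.15267104,  0.06273074]), 'tvec': array([-522.35169134,  128.58993863, 1409.2470716 ])}
{'fx': 497.0864367878586, 'fy': 497.0864367878586, 'cx': 260.63907006410227, 'cy': 193.2606454407521, 'rvec': array([ 1.9771397 , -2.09227782,  0.36004938]), 'tvec': array([  47.416946  ,  524.72433281, 1804.23885815])}
```

View pics/top0.png

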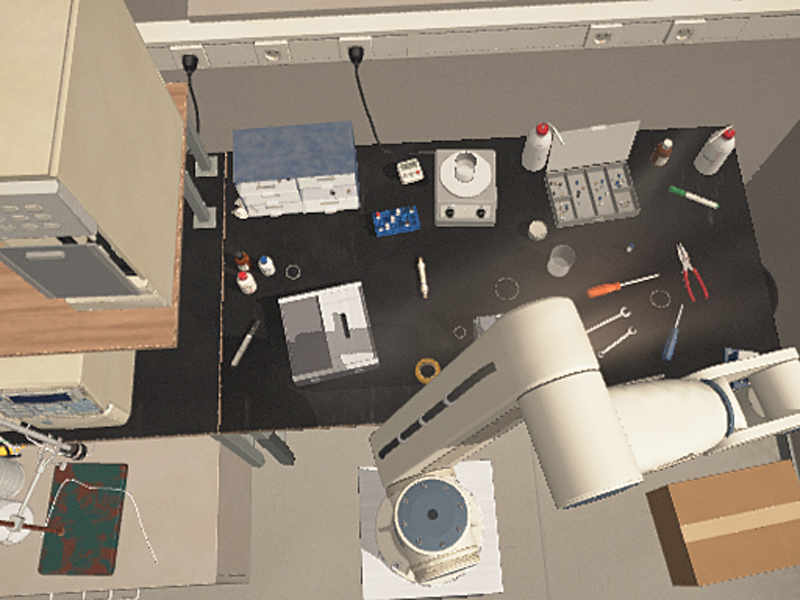

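View pics/side0.png

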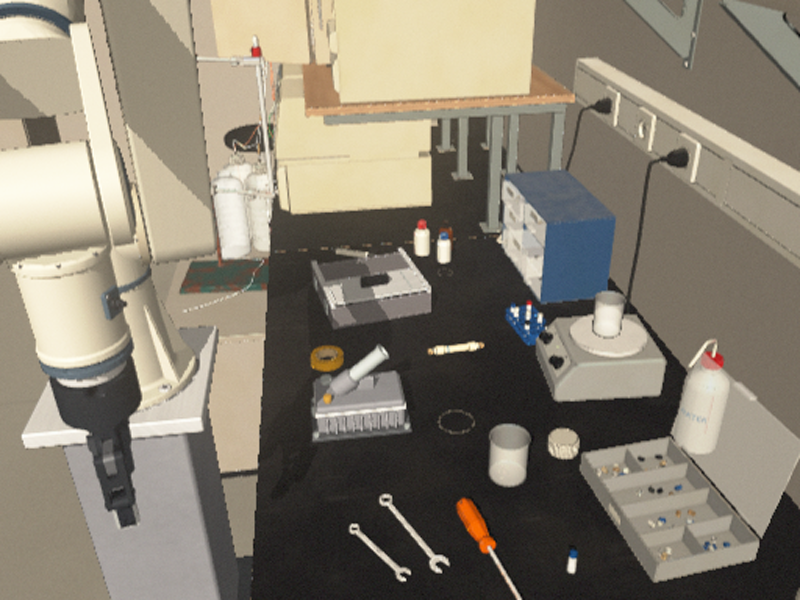

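The top view shows the case (about 278–380, 282–385) with its rib near (345,325), and the arm hides the sump there. The side view shows the sump (310–410, 345–440) with the tube mouth near (380,352). Next I'll enlarge crops.

```bash
cat > h.py <<'E'
import numpy as np, cv2
from rig import r
def cal(n):
    c=r.get_calibration(n);K=np.array([[c['fx'],0,c['cx']],[0,c['fy'],c['cy']],[0,0,1.]])
    return K,np.array(c['rvec'],float),np.array(c['tvec'],float)
def proj(n,P):
    K,rv,t=cal(n);return cv2.projectPoints(np.atleast_2d(np.array(P,float)),rv,t,K,None)[0][:,0]
def onz(n,uv,z):
    K,rv,t=cal(n);R=cv2.Rodrigues(rv)[0];C=-R.T@t;d=R.T@np.linalg.solve(K,[uv[0],uv[1],1.])
    return C+d*(z-C[2])/d[2]
def crop(n,x,y,w,h,s,name,im=None):
    if im is None: im=r.grab_frame(n)
    cv2.imwrite(f"pics/{name}.png",cv2.resize(im[y:y+h,x:x+w,::-1],None,fx=s,fy=s,interpolation=cv2.INTER_CUBIC))
E
python3 - <<'E'
from h import *
a=r.grab_frame("top");b=r.grab_frame("side")
def cp(im,x,y,w,h,s):return cv2.resize(im[y:y+h,x:x+w,::-1],None,fx=s,fy=s,interpolation=cv2.INTER_CUBIC)
A=cp(a,165,170,100,80,4);B=cp(b,190,150,100,80,4);C=cp(b,190,210,100,80,4)
D=np.zeros_like(A)
cv2.imwrite("pics/m.png",cv2.resize(np.vstack([np.hstack([A,B])]),None,fx=1,fy=1))
cv2.imwrite("pics/s.png",cp(b,190,210,80,75,8))
E
```

```text
(no output)
```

View pics/m.png

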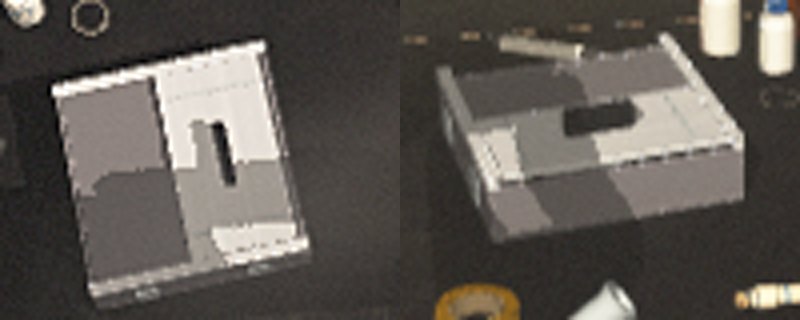

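View pics/s.png

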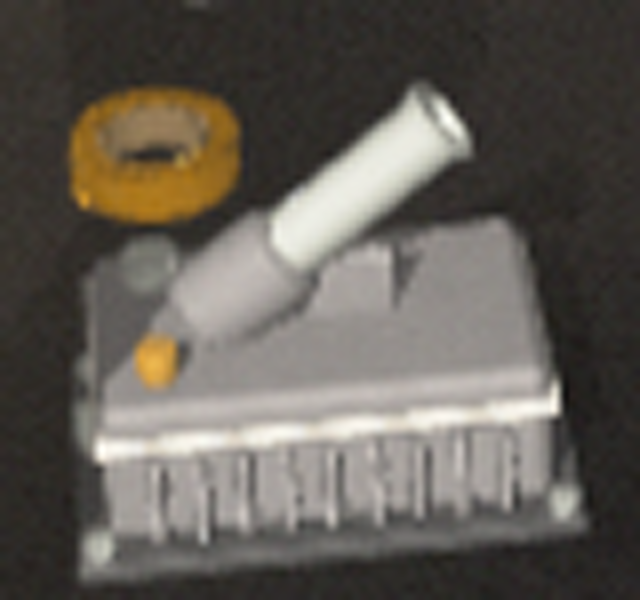

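Top crop: rail corners near (53,86), (264,42), (309,241) and (91,288). Side crop: rail corners near (41,68), (268,36), (341,133) and (92,185). The sump's near-side base corners are at (80,580) and (588,525), and the mouth centre is at (443,118).

```bash
cat > fit.py <<'E'
from h import *
from scipy.optimize import least_squares
def fit(obs,p0):
    def T(p,L):
        c,s=np.cos(p[2]),np.sin(p[2]);L=np.array(L,float);return np.c_[p[0]+c*L[:,0]-s*L[:,1],p[1]+s*L[:,0]+c*L[:,1],L[:,2]]
    def f(p): return np.concatenate([(proj(n,T(p,L))-np.array(uv)).ravel() for n,L,uv in obs])
    o=least_squares(f,p0,x_scale=[100,100,.1],loss='soft_l1');return o.x,f(o.x).reshape(-1,2),T
E
python3 - <<'E'
from fit import *
L=[(107,105,60.5),(107,-105,60.5),(-107,-105,60.5),(-107,105,60.5)]
t=np.array([(53,86),(264,42),(309,241),(91,288)])/4+[165,170]
s=np.array([(268,36),(341,133),(92,185),(41,68)])/4+[190,150]
for o in ([("top",L,t)],[("side",L,s)],[("top",L,t),("side",L,s)]):
    p,e,T=fit(o,[450,250,.2]);print(p,e.round(1).tolist())
rib=np.array([((226,121)),(212,123),(225,186),(237,183)])/4+[165,170]
rib=np.array([onz("top",x,78.5) for x in rib]);print(rib)
c,sn=np.cos(p[2]),np.sin(p[2]);d=rib[:,:2]-p[:2];print("rib local",(d@np.array([[c,-sn],[sn,c]])).round(1))
q=np.array([(80,580),(588,525),(443,118)])/8+[190,210]
M=[(-82.5,-56,0),(82.5,-56,0),(45,0,130)]
p,e,T=fit([("side",M,q)],[450,-80,.1]);print("sump",p,e.round(1).tolist(),T(p,[(45,0,130)]))
E
```

```text
[4.78813503e+02 2.15695800e+02 1.69052309e-01] [[-0.1, -0.8], [-0.0, -1.0], [0.2, 0.6], [-0.0, 1.0]]
[4.79257345e+02 2.10588876e+02 1.77807422e-01] [[0.3, -0.7], [1.7, 0.9], [-0.4, -1.0], [-1.3, 0.3]]
[4.79176637e+02 2.15032851e+02 1.72339140e-01] [[-0.0, -0.7], [0.0, -1.2], [0.5, 0.4], [0.2, 1.0], [0.3, -1.2], [1.3, 0.4], [-0.7, -1.8], [-1.2, -0.3]]
[[511.55568711 168.50264113  78.5       ]
 [510.30254271 181.92693947  78.5       ]
 [446.6486519  171.3317805   78.5       ]
 [448.96417261 159.91318226  78.5       ]]
rib local [[ 23.9 -51.4]
 [ 25.  -38. ]
 [-39.5 -37.5]
 [-39.2 -49.1]]
sump [ 4.21164415e+02 -1.99024222e+02 -2.30787713e-04] [[-0.1, 0.1], [0.1, 0.5], [-0.1, -0.9]] [[ 466.1644135  -199.03460763  130.        ]]
```

```bash
cat >> h.py <<'E'
from scipy.spatial.transform import Rotation as Ro
def to(P,yaw=None):
    "dp, yaw(deg) from the measured pose to world TCP P and world yaw"
    s=r.sense();R=Ro.from_euler('xyz',s['tcp_rot']).as_matrix()
    print("clock",round(s['clock'],2),"at",s['eef_pos'].round(1),"rot",s['tcp_rot'].round(3),"F",s['contact_force'].round(1),"open",round(s['opening'],3))
    print("dp",(R.T@(np.array(P)-s['eef_pos'])).round(1), "yaw",None if yaw is None else np.degrees(s['tcp_rot'][2]-yaw).round(1))
E
python3 -c "
from h import *
to([481,169,150],.172)"
```

```text
clock 0.2 at [ 153.2 -605.6  238.8] rot [-3.141  0.     0.248] F [-0.5  0.3 -0.3] open 0.997
dp [ 507.8 -670.5   89.4] yaw 4.3
```

Call:
{"fn": "carry_out", "kwargs": {
  "targets": [
    {"dp": [42,-56,0],"yaw": 0.5},
    {"dp": [84,-112,0],"yaw": 1},
    {"dp": [127,-168,0],"yaw": 1.5},
    {"dp": [169,-223,0],"yaw": 2},
    {"dp": [212,-280,0],"yaw": 2.5},
    {"dp": [254,-335,0],"yaw": 3},
    {"dp": [296,-391,0],"yaw": 3.5},
    {"dp": [339,-447,0],"yaw": 4},
    {"dp": [381,-503,0],"yaw": 4.3},
    {"dp": [423,-559,20],"yaw": 4.3},
    {"dp": [466,-615,40],"yaw": 4.3},
    {"dp": [508,-670,60],"yaw": 4.3}
  ],
  "fingers": 0.0
}}

```text
clock: 1.7
eef_pos: [445.0, 83.4, 202.5]
tcp_rot: [3.141, -0.001, 0.173]
contact_force: [0.6, -0.9, 0.7]
opening: 0.499
grasp_force: 0.0
```

Call:
{"fn": "carry_out", "kwargs": {
  "targets": [
    {"dp": [0,0,0],"yaw": 0},
    {"dp": [0,0,0],"yaw": 0}
  ]
}}

```text
clock: 1.95
eef_pos: [443.8, 81.1, 202.3]
tcp_rot: [3.141, 0.001, 0.174]
contact_force: [-0.2, -1.0, 0.2]
opening: 0.499
grasp_force: 0.0
```

Run:
```python
from h import *
to([481,169,100],.172)
a=r.grab_frame("top");b=r.grab_frame("side")
def cp(im,x,y,w,h,s):return cv2.resize(im[y:y+h,x:x+w,::-1],None,fx=s,fy=s,interpolation=cv2.INTER_CUBIC)
cv2.imwrite("pics/m1.png",np.hstack([cp(a,270,180,65,75,6),cp(b,180,130,65,75,6)]))
```

```text
clock 1.95 at [443.8  81.1 202.3] rot [3.141e+00 1.000e-03 1.740e-01] F [-0.2 -1.   0.2] open 0.499
dp [ 52.  -80.2 102.2] yaw 0.1
```

View pics/m1.png

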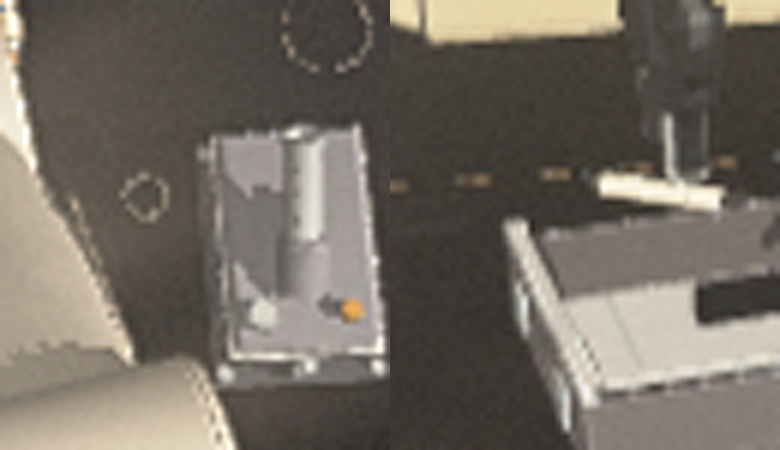

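The top crop now shows the sump: mouth centre near (305,134), base corners near (198,145), (213,387) and (390,380).

Run:
```python
from fit import *
tq=np.array([(305,134),(198,145),(213,387),(390,380)])/6+[270,180]
tl=[(45,0,130),(82.5,56,4),(-82.5,56,4),(-82.5,-56,4)]
q=np.array([(80,580),(588,525),(443,118)])/8+[190,210]
M=[(-82.5,-56,0),(82.5,-56,0),(45,0,130)]
for o in ([("top",tl,tq)],[("side",M,q)],[("side",M,q),("top",tl,tq)]):
    p,e,T=fit(o,[420,-199,0.]);print(p.round(3),e.round(1).tolist(),T(p,[(45,0,130)]).round(1))
def f(X):return np.r_[proj("top",X)[0]-tq[0],proj("side",X)[0]-q[2]]
o=least_squares(f,[466,-199,130.]);print("mouth",o.x,o.fun.round(1))
print("tube low end at z~65:",onz("top",np.array([300,290])/6+[270,180],70))
```

```text
[ 4.19647e+02 -2.02783e+02 -1.50000e-02] [[0.3, -0.1], [-0.2, -0.1], [0.2, 0.1], [-0.3, 0.1]] [[ 464.6 -203.5  130. ]]
[ 421.164 -199.024   -0.   ] [[-0.1, 0.1], [0.1, 0.5], [-0.1, -0.9]] [[ 466.2 -199.   130. ]]
[ 4.20669e+02 -2.01599e+02 -5.00000e-03] [[-0.3, 0.7], [0.0, 1.3], [-0.2, -0.3], [-0.2, -0.3], [-0.7, -0.2], [0.1, -0.0], [-0.4, -0.3]] [[ 465.7 -201.8  130. ]]
mouth [ 465.54899783 -202.49770313  129.2164318 ] [-0.  -0.3 -0.2  0.1]
tube low end at z~65: [ 381.50096462 -197.82892556   70.        ]
```

Call:
{"fn": "carry_out", "kwargs": {
  "targets": [
    {"dp": [26,-50,30],"yaw": 0},
    {"dp": [40,-70,70],"yaw": 0},
    {"dp": [46,-80,102],"yaw": 0},
    {"dp": [46,-80,110],"yaw": 0},
    {"dp": [46,-80,110],"yaw": 0}
  ]
}}

```text
clock: 2.68
eef_pos: [475.8, 166.7, 93.0]
tcp_rot: [3.141, 0.0, 0.171]
contact_force: [0.6, -0.6, 0.5]
opening: 0.499
grasp_force: 0.0
```

Call:
{"fn": "carry_out", "kwargs": {
  "targets": [
    {"dp": [4,-1,12],"yaw": 0},
    {"dp": [4,-1,25],"yaw": 0},
    {"dp": [4,-1,25.5],"yaw": 0},
    {"dp": [4,-1,25.5],"yaw": 0}
  ]
}}

```text
clock: 3.18
eef_pos: [479.6, 169.5, 67.0]
tcp_rot: [3.142, 0.0, 0.173]
contact_force: [0.1, -0.7, -0.3]
opening: 0.499
grasp_force: 0.0
```

Call:
{"fn": "carry_out", "kwargs": {
  "targets": [
    {"dp": [0,0,0],"yaw": 0},
    {"dp": [0,0,0],"yaw": 0},
    {"dp": [0,0,0],"yaw": 0},
    {"dp": [0,0,0],"yaw": 0},
    {"dp": [0,0,0],"yaw": 0},
    {"dp": [0,0,0],"yaw": 0}
  ],
  "fingers": -1,
  "grip_force": 30
}}

```text
clock: 3.92
eef_pos: [479.9, 169.8, 67.4]
tcp_rot: [-3.141, -0.001, 0.173]
contact_force: [-1.9, 0.5, 6.6]
opening: 0.131
grasp_force: 33.5
```

Call:
{"fn": "carry_out", "kwargs": {
  "targets": [
    {"dp": [0,0,-1],"yaw": 0},
    {"dp": [0,-10,-1],"yaw": 0},
    {"dp": [0,-22,-1],"yaw": 0},
    {"dp": [0,-34,-1],"yaw": 0},
    {"dp": [0,-46,-1],"yaw": 0},
    {"dp": [0,-58,-1],"yaw": 0},
    {"dp": [0,-70,-1],"yaw": 0},
    {"dp": [0,-80,-1],"yaw": 0},
    {"dp": [0,-84,-1],"yaw": 0},
    {"dp": [0,-87,-1],"yaw": 0},
    {"dp": [0,-87,-1],"yaw": 0}
  ]
}}

```text
clock: 5.3
eef_pos: [465.0, 256.2, 67.6]
tcp_rot: [-3.141, -0.001, 0.173]
contact_force: [5.2, 2.1, -13.2]
opening: 0.133
grasp_force: 30.9
```

Call:
{"fn": "carry_out", "kwargs": {
  "targets": [
    {"dp": [0,-2,0],"yaw": 0},
    {"dp": [0,-4,0],"yaw": 0},
    {"dp": [0,-5,0],"yaw": 0},
    {"dp": [0,-5,0],"yaw": 0}
  ]
}}

```text
clock: 5.8
eef_pos: [464.2, 260.8, 67.6]
tcp_rot: [3.142, -0.001, 0.173]
contact_force: [6.3, 1.4, -13.0]
opening: 0.129
grasp_force: 31.0
```

Call:
{"fn": "carry_out", "kwargs": {
  "targets": [
    {"dp": [0.4,-1,0.6],"yaw": 0},
    {"dp": [0.4,-2,0.6],"yaw": 0},
    {"dp": [0.4,-3,0.6],"yaw": 0},
    {"dp": [0.4,-4,0.6],"yaw": 0},
    {"dp": [0.4,-4,0.6],"yaw": 0}
  ]
}}

```text
clock: 6.42
eef_pos: [463.6, 264.4, 67.5]
tcp_rot: [-3.141, -0.0, 0.173]
contact_force: [2.4, 2.0, -4.3]
opening: 0.133
grasp_force: 32.2
```

Call:
{"fn": "carry_out", "kwargs": {
  "targets": [
    {"dp": [0,-1,0],"yaw": 0},
    {"dp": [0,-2,0],"yaw": 0},
    {"dp": [0,-3,0],"yaw": 0},
    {"dp": [0,-3,0],"yaw": 0}
  ]
}}

```text
clock: 6.92
eef_pos: [463.1, 267.3, 67.5]
tcp_rot: [-3.141, -0.0, 0.173]
contact_force: [2.7, -0.3, -2.6]
opening: 0.133
grasp_force: 32.3
```

Call:
{"fn": "carry_out", "kwargs": {
  "targets": [
    {"dp": [0,-1,0],"yaw": 0},
    {"dp": [0,-2,0],"yaw": 0},
    {"dp": [0,-2,0],"yaw": 0}
  ]
}}

```text
clock: 7.3
eef_pos: [462.9, 268.5, 67.5]
tcp_rot: [3.141, 0.0, 0.173]
contact_force: [4.7, -5.2, -2.3]
opening: 0.132
grasp_force: 32.5
```

Call:
{"fn": "carry_out", "kwargs": {
  "targets": [
    {"dp": [0,-1,0],"yaw": 0},
    {"dp": [0,-2,0],"yaw": 0},
    {"dp": [0,-2,0],"yaw": 0}
  ]
}}

```text
clock: 7.68
eef_pos: [462.8, 268.7, 67.5]
tcp_rot: [3.138, 0.0, 0.174]
contact_force: [9.0, -17.0, 0.9]
opening: 0.132
grasp_force: 32.9
```

Call:
{"fn": "carry_out", "kwargs": {
  "targets": [
    {"dp": [0,2,0],"yaw": 0},
    {"dp": [0,2.5,0],"yaw": 0}
  ],
  "fingers": 0
}}

```text
clock: 7.92
eef_pos: [462.4, 268.7, 67.5]
tcp_rot: [-3.141, 0.001, 0.173]
contact_force: [1.0, -1.0, -0.1]
opening: 0.495
grasp_force: 0.0
```

Call:
{"fn": "carry_out", "kwargs": {
  "targets": [
    {"dp": [0,0,0],"yaw": 0},
    {"dp": [0,0,0],"yaw": 0},
    {"dp": [0,0,-20],"yaw": 0},
    {"dp": [0,0,-60],"yaw": 0},
    {"dp": [-20,40,-110],"yaw": 0},
    {"dp": [-40,90,-110],"yaw": 0},
    {"dp": [-60,140,-110],"yaw": 0},
    {"dp": [-80,190,-110],"yaw": 0},
    {"dp": [-100,240,-110],"yaw": 0},
    {"dp": [-100,250,-110],"yaw": 0},
    {"dp": [-100,250,-110],"yaw": 0}
  ]
}}

```text
clock: 9.3
eef_pos: [407.7, 5.0, 177.7]
tcp_rot: [-3.141, -0.001, 0.171]
contact_force: [-0.2, -0.5, 0.1]
opening: 0.502
grasp_force: 0.0
```

Run:
```python
from h import *
to([481,169,100],.172)
a=r.grab_frame("top");b=r.grab_frame("side")
def cp(im,x,y,w,h,s):return cv2.resize(im[y:y+h,x:x+w,::-1],None,fx=s,fy=s,interpolation=cv2.INTER_CUBIC)
cv2.imwrite("pics/m2.png",np.hstack([cp(a,180,175,66,75,6),cp(b,200,145,66,75,6)]))
```

```text
clock 9.3 at [407.7   5.  177.7] rot [-3.141e+00 -1.000e-03  1.710e-01] F [-0.2 -0.5  0.1] open 0.502
dp [ 100.  -149.1   77.8] yaw -0.1
```

View pics/m2.png

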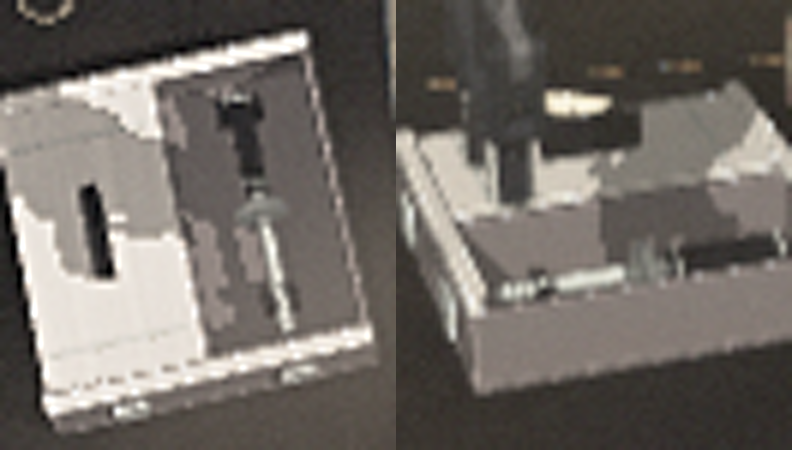

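The cover is fully open and the rod lies in the compartment. In the top crop its tip is near (289,328), the collar near (263,209) and the handle's tail near (236,97).

Run:
```python
from h import *
P=[onz("top",np.array(u)/6+[180,175],30) for u in [(289,328),(262,208),(236,97),(247,165)]]
for p in P:print(p.round(1))
d=P[0]-P[2];print("len",np.linalg.norm(d),np.arctan2(-d[1],-d[0]))
u=-d/np.linalg.norm(d);ori=[P[0]+133*u,P[1]+54*u,P[2]-35*u];print(np.round(ori,1))
```

```text
[407.4 149.7  30. ]
[489.1 164.5  30. ]
[566.9 179.3  30. ]
[519.2 173.4  30. ]
len 162.30175651490066 0.18334662183114275
[[538.1 174.   30. ]
 [542.2 174.4  30. ]
 [532.5 172.9  30. ]]
```

```bash
python3 -c "
from h import *
to([536.5,174.8,100],.173)"
```

```text
clock 9.4 at [407.7   6.  177.5] rot [-3.141 -0.     0.173] F [-0.5  0.3 -0. ] open 0.503
dp [ 155.9 -144.1   77.6] yaw 0.0
```

Call:
{"fn": "carry_out", "kwargs": {
  "targets": [
    {"dp": [36,-34,10],"yaw": 0},
    {"dp": [76,-70,25],"yaw": 0},
    {"dp": [116,-107,50],"yaw": 0},
    {"dp": [146,-135,70],"yaw": 0},
    {"dp": [156,-144,85],"yaw": 0},
    {"dp": [156,-144,95],"yaw": 0},
    {"dp": [156,-144,95],"yaw": 0}
  ]
}}

```text
clock: 10.28
eef_pos: [534.6, 173.2, 81.7]
tcp_rot: [3.141, 0.002, 0.173]
contact_force: [0.0, -0.2, 0.3]
opening: 0.499
grasp_force: 0.0
```

Run:
```python
from h import *
to([536.5,174.8,19],.173)
crop("side",210,130,80,75,7,"s3")
```

```text
clock 10.28 at [534.6 173.2  81.7] rot [3.141e+00 2.000e-03 1.730e-01] F [ 0.  -0.2  0.3] open 0.499
dp [ 2.3 -1.3 62.7] yaw -0.0
```

View pics/s3.png

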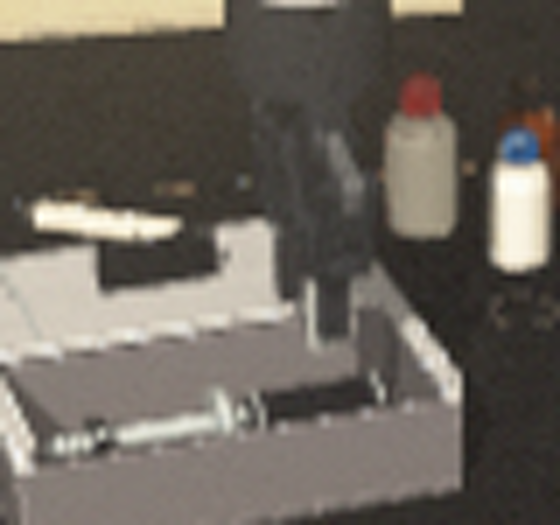

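The fingers stand over the middle of the handle (fingertips about (330,345), handle (265–385, 385–420)). Descending to grip.

Call:
{"fn": "carry_out", "kwargs": {
  "targets": [
    {"dp": [2,-1,15],"yaw": 0},
    {"dp": [2,-1,32],"yaw": 0},
    {"dp": [2,-1,48],"yaw": 0},
    {"dp": [2,-1,57],"yaw": 0},
    {"dp": [2,-1,61],"yaw": 0},
    {"dp": [2,-1,61],"yaw": 0}
  ]
}}

```text
clock: 11.08
eef_pos: [538.0, 175.2, 21.2]
tcp_rot: [3.142, 0.0, 0.173]
contact_force: [-0.2, 0.0, -0.5]
opening: 0.505
grasp_force: 0.0
```

Call:
{"fn": "carry_out", "kwargs": {
  "targets": [
    {"dp": [0,0,0],"yaw": 0},
    {"dp": [0,0,0],"yaw": 0},
    {"dp": [0,0,0],"yaw": 0},
    {"dp": [0,0,0],"yaw": 0},
    {"dp": [0,0,0],"yaw": 0}
  ],
  "fingers": -1,
  "grip_force": 25
}}

```text
clock: 11.7
eef_pos: [538.3, 175.3, 21.9]
tcp_rot: [-3.141, -0.001, 0.173]
contact_force: [-1.2, -1.1, 5.8]
opening: 0.181
grasp_force: 28.3
```

Call:
{"fn": "carry_out", "kwargs": {
  "targets": [
    {"dp": [0,0,-6],"yaw": 0},
    {"dp": [0,0,-20],"yaw": 0},
    {"dp": [0,0,-45],"yaw": 0},
    {"dp": [0,0,-80],"yaw": 0},
    {"dp": [0,0,-115],"yaw": 0},
    {"dp": [0,0,-145],"yaw": 0},
    {"dp": [0,0,-165],"yaw": 0},
    {"dp": [0,0,-165],"yaw": 0}
  ]
}}

```text
clock: 12.7
eef_pos: [538.9, 175.5, 188.6]
tcp_rot: [-3.141, -0.004, 0.173]
contact_force: [0.9, 0.4, -2.0]
opening: 0.182
grasp_force: 27.4
```

Run:
```python
from h import *
to([625,-202,160],-.01)
```

```text
clock 12.7 at [538.9 175.5 188.6] rot [-3.141 -0.004  0.173] F [ 0.9  0.4 -2. ] open 0.182
dp [ 19.8 386.7  28.5] yaw 10.5
```

Call:
{"fn": "carry_out", "kwargs": {
  "targets": [
    {"dp": [1,20,0],"yaw": 0.5},
    {"dp": [3,60,0],"yaw": 2},
    {"dp": [5,105,0],"yaw": 3},
    {"dp": [8,150,0],"yaw": 4},
    {"dp": [10,195,0],"yaw": 5.5},
    {"dp": [12,240,0],"yaw": 7},
    {"dp": [15,285,0],"yaw": 8},
    {"dp": [17,330,0],"yaw": 9},
    {"dp": [19,365,10],"yaw": 10},
    {"dp": [20,382,22],"yaw": 10.5},
    {"dp": [20,387,28],"yaw": 10.5},
    {"dp": [20,387,28],"yaw": 10.5}
  ]
}}

```text
clock: 14.2
eef_pos: [623.4, -201.9, 157.3]
tcp_rot: [-3.141, 0.002, -0.01]
contact_force: [0.3, 0.6, -1.1]
opening: 0.18
grasp_force: 27.4
```

Call:
{"fn": "carry_out", "kwargs": {
  "targets": [
    {"dp": [0,0,0],"yaw": 0}
  ]
}}

```text
clock: 14.32
eef_pos: [624.2, -201.5, 158.6]
tcp_rot: [-3.141, 0.0, -0.009]
contact_force: [-0.1, 0.0, -1.3]
opening: 0.179
grasp_force: 27.4
```

Run:
```python
from h import *
to([625,-202,117],-.01)
a=r.grab_frame("top");b=r.grab_frame("side")
def cp(im,x,y,w,h,s):return cv2.resize(im[y:y+h,x:x+w,::-1],None,fx=s,fy=s,interpolation=cv2.INTER_CUBIC)
cv2.imwrite("pics/m4.png",np.hstack([cp(a,295,160,50,75,8),cp(b,230,200,50,75,8)]))
```

```text
clock 14.32 at [ 624.2 -201.5  158.6] rot [-3.141  0.    -0.009] F [-0.1  0.  -1.3] open 0.179
dp [ 0.8  0.5 41.6] yaw 0.0
```

View pics/m4.png

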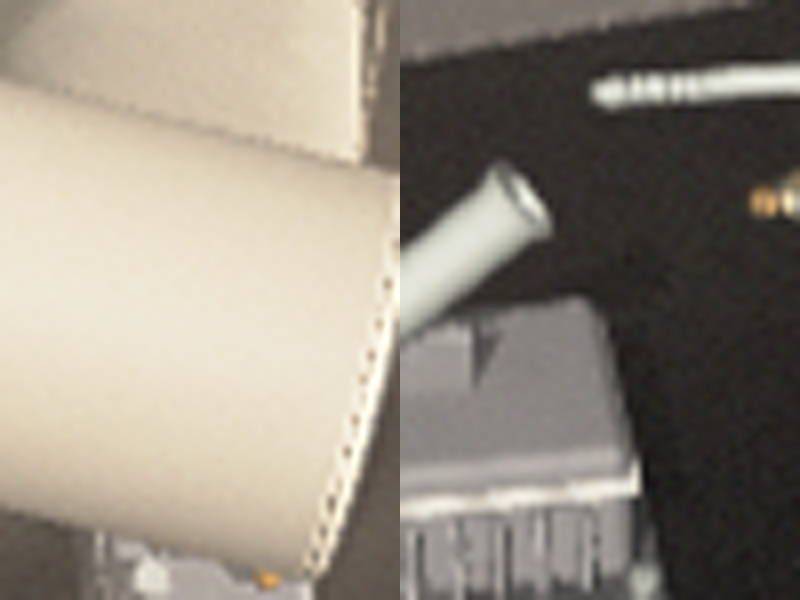

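The side crop shows the rod level, with its tip at (592,92) and the mouth centre at (523,197). The arm hides the top view.

Run:
```python
from h import *
print(proj("side",[[491.2,-200.2,169.6],[490,-200.2,167],[465.5,-202.5,130]]).round(1), "obs",[254,211.5],[245.4,224.6])
# tip & mouth in plane y=-201: solve x,z
from scipy.optimize import fsolve
for uv,y in (((254.0,211.5),-200.2),((245.6,224.4),-202.5)):
    print(fsolve(lambda q:proj("side",[[q[0],y,q[1]]])[0]-uv,[480,150]).round(1))
```

```text
[[254.7 210. ]
 [254.2 210.9]
 [245.2 224.6]] obs [254, 211.5] [245.4, 224.6]
[489.3 165.3]
[466.6 130.4]
```

Call:
{"fn": "carry_out", "kwargs": {
  "targets": [
    {"dp": [0,2,10],"yaw": 0},
    {"dp": [0,2,24],"yaw": 0},
    {"dp": [0,2,34],"yaw": 0},
    {"dp": [-4,2,36],"yaw": 0},
    {"dp": [-10,2,36],"yaw": 0},
    {"dp": [-16,2,36],"yaw": 0},
    {"dp": [-21,2,36],"yaw": 0},
    {"dp": [-25,2,36],"yaw": 0},
    {"dp": [-25,2,36],"yaw": 0}
  ]
}}

```text
clock: 15.55
eef_pos: [598.9, -204.4, 122.6]
tcp_rot: [3.142, -0.0, -0.011]
contact_force: [-0.1, 0.1, -0.6]
opening: 0.183
grasp_force: 27.4
```

Run:
```python
from h import *
to([625,-202,117],-.01)
crop("side",220,190,75,60,8,"s5")
```

```text
clock 15.55 at [ 598.9 -204.4  122.6] rot [ 3.142 -0.    -0.011] F [-0.1  0.1 -0.6] open 0.183
dp [26.  -2.7  5.6] yaw -0.0
```

View pics/s5.png

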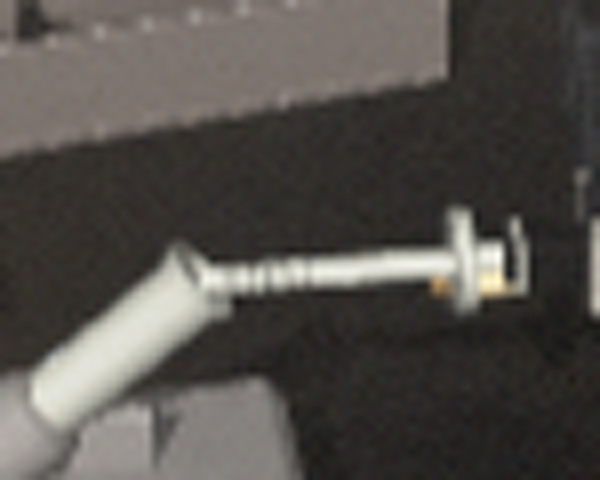

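The tip sits inside the flare (crop about (205,275)), level and centred.

Call:
{"fn": "carry_out", "kwargs": {
  "targets": [
    {"dp": [-2,0,0],"yaw": 0},
    {"dp": [-4,0,0],"yaw": 0},
    {"dp": [-6,0,0],"yaw": 0},
    {"dp": [-7,0,0],"yaw": 0},
    {"dp": [-7,0,0],"yaw": 0}
  ]
}}

```text
clock: 16.23
eef_pos: [592.2, -204.3, 122.5]
tcp_rot: [-3.142, -0.0, -0.011]
contact_force: [-0.2, 0.2, -0.3]
opening: 0.18
grasp_force: 27.4
```

Call:
{"fn": "carry_out", "kwargs": {
  "targets": [
    {"dp": [-1,0,-1],"yaw": 0},
    {"dp": [-2,0,-3],"yaw": 0},
    {"dp": [-3,0,-6],"yaw": 0},
    {"dp": [-3,0,-8],"yaw": 0},
    {"dp": [-3,0,-8],"yaw": 0}
  ]
}}

```text
clock: 16.85
eef_pos: [590.5, -204.3, 131.1]
tcp_rot: [3.141, -0.003, -0.011]
contact_force: [6.1, 1.3, -1.9]
opening: 0.179
grasp_force: 27.2
```

Call:
{"fn": "carry_out", "kwargs": {
  "targets": [
    {"dp": [0,0,-5],"yaw": 0},
    {"dp": [-1,0,-10],"yaw": 0},
    {"dp": [-3,0,-15],"yaw": 0},
    {"dp": [-4,0,-20],"yaw": 0},
    {"dp": [-6,0,-25],"yaw": 0},
    {"dp": [-7.5,0,-30],"yaw": 0}
  ]
}}

```text
clock: 17.6
eef_pos: [582.9, -204.2, 161.4]
tcp_rot: [3.141, -0.003, -0.011]
contact_force: [4.8, 1.4, -0.8]
opening: 0.18
grasp_force: 27.2
```

Run:
```python
from h import *
to([573,-204,180.5],-.01)
# bright-line rod angle in side image: fit shaft pixels between mouth and gripper
im=r.grab_frame("side");crop("side",220,170,75,75,8,"s6",im)
```

```text
clock 17.6 at [ 582.9 -204.2  161.4] rot [ 3.141e+00 -3.000e-03 -1.100e-02] F [ 4.8  1.4 -0.8] open 0.18
dp [ -9.9  -0.1 -19.1] yaw -0.0
```

View pics/s6.png

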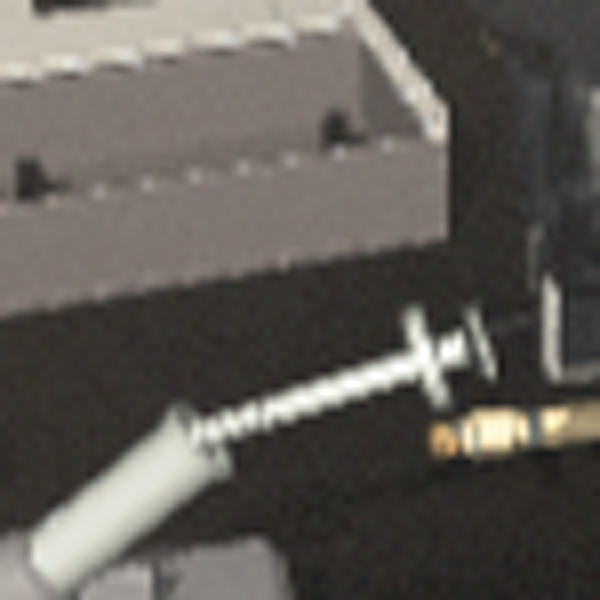

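The rod is pivoting in the grip about its tip, now around 20°. That was the last picture, so I'm continuing on forces and image code.

Call:
{"fn": "carry_out", "kwargs": {
  "targets": [
    {"dp": [-2,0,-5],"yaw": 0},
    {"dp": [-4,0,-10],"yaw": 0},
    {"dp": [-7,0,-15],"yaw": 0},
    {"dp": [-10,0,-20],"yaw": 0},
    {"dp": [-13,0,-25],"yaw": 0},
    {"dp": [-16.5,0,-30],"yaw": 0},
    {"dp": [-20,0,-34],"yaw": 0},
    {"dp": [-23,0,-37],"yaw": 0},
    {"dp": [-23,0,-37],"yaw": 0}
  ]
}}

```text
clock: 18.77
eef_pos: [559.2, -203.8, 198.1]
tcp_rot: [-3.141, -0.002, -0.011]
contact_force: [5.3, 1.8, -0.2]
opening: 0.181
grasp_force: 27.7
```

```bash
cat > ang.py <<'E'
from h import *
from scipy.optimize import fsolve
def bright(y,x0,x1,y0,y1,thr=150,show=True):
    "line through bright pixels in a side-image box, lying in plane world y; -> elevation deg"
    im=cv2.cvtColor(r.grab_frame("side"),cv2.COLOR_RGB2GRAY);b=im[y0:y1,x0:x1]
    if show: print("\n".join(" ".join(f"{v:3d}" for v in row) for row in b))
    return b
E
python3 - <<'E'
from ang import *
M=np.array([465.8,-202.5,130]);u=np.array([np.cos(np.radians(40)),-.01,np.sin(np.radians(40))])
print(proj("side",[M,M+70*u,M+120*u]).round(1))
s=r.sense();print(s['eef_pos'].round(1));G=s['eef_pos']+[0,0,11]
print("G along/perp", (G-M)@u, (G-M)@np.array([-u[2],0,u[0]]))
bright(-202,241,274,192,232)
E
```

```text
[[245.3 224.6]
 [265.9 207.8]
 [281.  195.5]]
[ 559.2 -203.8  198.1]
G along/perp 122.37827504398108 0.5448986846692068
118 113 133 153 135 131 130 126 126 126 125 124 124 125 123 123 123 124 122 123 123 126 125 124 124 123 122 123 121 122 123 120 121
131 123 122 119 124 125 124 126 125 122 123 125 122 123 123 125 122 122 123 122 122 121 120 121 126 121 120 123 124 122 120 123 125
125 124 127 123 125 126 127 123 119 122 125 122 123 122 125 124 123 125 123 121 123 121 122 120 121 124 124 123 122 121 122 121 122
121 125 124 122 126 123 123 122 122 125 123 124 121 124 124 124 122 125 124 121 125 122 121 124 124 121 121 122 120 122 122 123 120
124 122 123 123 120 120 124 123 125 124 125 122 122 122 121 120 122 123 122 122 123 124 121 123 122 121 121 120 123 120 123 120 119
122 122 123 122 120 122 121 124 123 120 121 122 122 122 120 122 122 125 121 120 124 121 120 122 122 124 124 120 122 120 120 121 121
125 121 123 122 122 123 121 123 122 121 123 123 124 119 123 122 122 122 121 124 121 124 123 122 122 123 118 118 118 123 118 119 103
123 125 121 120 119 123 123 122 122 124 119 124 120 125 
[... 3599 characters left out ...]
  47  46  48  48  46  44  43  42  41  43
226 226 222 205 183 150 177 128  49  49  48  50  45  48  45  51  45  46  50  46  51  48  48  51  46  44  48  46  45  36  38  37  39
228 223 216 202 189 162 147 132  53  47  48  46  51  45  51  47  45  50  46  49  49  49  45  48  49  45  46  43  39  40  41  44  42
221 214 201 187 168 133 123  99  55  48  49  48  48  45  50  47  47  45  45  41  45  45  49  46  42  40  39  38  36  45  43  43  45
210 199 181 158 119  70  60  49  48  47  46  46  45  49  50  45  48  45  40  39  43  45  40  46  41  40  45  40  40  41  44  45  43
197 177 150 111  55  50  44  46  50  46  49  49  47  46  47  44  43  40  37  38  39  39  39  39  41  48  45  45  45  39  46  46  45
```

Call:
{"fn": "carry_out", "kwargs": {
  "targets": [
    {"dp": [-4,0,3],"yaw": 0},
    {"dp": [-8,0,6],"yaw": 0},
    {"dp": [-12,0,9.5],"yaw": 0},
    {"dp": [-15,0,12.5],"yaw": 0},
    {"dp": [-15,0,12.5],"yaw": 0}
  ]
}}

```text
clock: 19.45
eef_pos: [542.7, -203.6, 184.3]
tcp_rot: [-3.141, 0.002, -0.011]
contact_force: [0.1, 1.2, -2.8]
opening: 0.179
grasp_force: 27.2
```

```bash
cat > st.py <<'E'
from h import *
M=np.array([465.8,-202.5,130]);u=np.array([np.cos(np.radians(40)),-.01,np.sin(np.radians(40))])
s=r.sense();G=s['eef_pos']+[0,0,11]
print(s['clock'],s['eef_pos'].round(1),s['contact_force'].round(1),s['wrist_torque'].round(2),"along",((G-M)@u).round(1),"perp",((G-M)@np.array([-u[2],0,u[0]])).round(1))
E
python3 st.py
```

```text
19.45 [ 542.7 -203.6  184.3] [ 0.1  1.2 -2.8] [ 0.51 -0.26 -0.15] along 100.9 perp 0.6
```

Call:
{"fn": "carry_out", "kwargs": {
  "targets": [
    {"dp": [-4,0,3.4],"yaw": 0},
    {"dp": [-8,0,6.7],"yaw": 0},
    {"dp": [-12,0,10],"yaw": 0},
    {"dp": [-16,0,13.4],"yaw": 0},
    {"dp": [-20,0,16.8],"yaw": 0},
    {"dp": [-24,0,20.1],"yaw": 0},
    {"dp": [-27.6,0,23.1],"yaw": 0},
    {"dp": [-27.6,0,23.1],"yaw": 0}
  ]
}}

```text
clock: 20.45
eef_pos: [515.2, -203.4, 161.4]
tcp_rot: [-3.141, 0.001, -0.011]
contact_force: [-0.3, 1.4, -2.8]
opening: 0.183
grasp_force: 27.1
```

```bash
python3 st.py
```

```text
20.45 [ 515.2 -203.4  161.4] [-0.3  1.4 -2.8] [ 0.3  -0.33 -0.18] along 65.1 perp 0.7
```

Call:
{"fn": "carry_out", "kwargs": {
  "targets": [
    {"dp": [-1.5,0,1.3],"yaw": 0},
    {"dp": [-3.1,0,2.6],"yaw": 0},
    {"dp": [-4.6,0,3.9],"yaw": 0},
    {"dp": [-6.1,0,5.1],"yaw": 0},
    {"dp": [-6.1,0,5.1],"yaw": 0}
  ]
}}

```text
clock: 21.08
eef_pos: [509.7, -203.4, 156.6]
tcp_rot: [-3.142, 0.0, -0.01]
contact_force: [1.1, 1.9, -1.3]
opening: 0.18
grasp_force: 27.3
```

Call:
{"fn": "carry_out", "kwargs": {
  "targets": [
    {"dp": [-0.8,0,0.6],"yaw": 0},
    {"dp": [-1.5,0,1.3],"yaw": 0},
    {"dp": [-2.3,0,1.9],"yaw": 0},
    {"dp": [-2.3,0,1.9],"yaw": 0}
  ]
}}

```text
clock: 21.58
eef_pos: [507.5, -203.4, 154.8]
tcp_rot: [-3.142, 0.0, -0.011]
contact_force: [1.7, 1.5, -0.3]
opening: 0.179
grasp_force: 27.3
```

Call:
{"fn": "carry_out", "kwargs": {
  "targets": [
    {"dp": [-0.8,0,0.6],"yaw": 0},
    {"dp": [-1.5,0,1.3],"yaw": 0},
    {"dp": [-1.5,0,1.3],"yaw": 0}
  ]
}}

```text
clock: 21.95
eef_pos: [506.0, -203.3, 153.4]
tcp_rot: [-3.142, 0.0, -0.011]
contact_force: [2.5, 1.9, -2.1]
opening: 0.182
grasp_force: 27.4
```

Call:
{"fn": "carry_out", "kwargs": {
  "targets": [
    {"dp": [-0.8,0,0.6],"yaw": 0},
    {"dp": [-1.5,0,1.3],"yaw": 0},
    {"dp": [-1.5,0,1.3],"yaw": 0}
  ]
}}

```text
clock: 22.32
eef_pos: [504.5, -203.3, 152.2]
tcp_rot: [-3.142, 0.0, -0.01]
contact_force: [2.2, 0.9, -1.2]
opening: 0.185
grasp_force: 27.4
```

Call:
{"fn": "carry_out", "kwargs": {
  "targets": [
    {"dp": [-0.8,0,0.6],"yaw": 0},
    {"dp": [-1.5,0,1.3],"yaw": 0},
    {"dp": [-1.5,0,1.3],"yaw": 0}
  ]
}}

```text
clock: 22.7
eef_pos: [504.0, -203.4, 151.5]
tcp_rot: [3.141, -0.002, -0.011]
contact_force: [4.2, 3.5, 4.1]
opening: 0.178
grasp_force: 28.2
```

Call:
{"fn": "carry_out", "kwargs": {
  "targets": [
    {"dp": [-0.8,0,0.6],"yaw": 0},
    {"dp": [-1.5,0,1.3],"yaw": 0},
    {"dp": [-1.5,0,1.3],"yaw": 0}
  ]
}}

```text
clock: 23.08
eef_pos: [504.0, -203.5, 151.4]
tcp_rot: [3.141, -0.005, -0.011]
contact_force: [6.5, 5.1, 11.3]
opening: 0.181
grasp_force: 29.3
```

Run:
```python
from ang import *
exec(open('st.py').read())
bright(-202,238,266,206,232)
```

```text
23.075 [ 504.  -203.5  151.4] [ 6.5  5.1 11.3] [ 1.09 -0.95 -0.26] along 50.1 perp 0.2
 80  68  65  59  51  51  54  51  49  52  48  52  48  51  48  52  52  65  52  47  52  50  53  54  56  50  45  48
 54  54  52  49  52  53  49  49  50  47  49  50  46  50  49  55  50  64  60  49  51  51  50  48  50  50  49  48
 51  53  49  48  51  53  46  51  45  51  47  51  51  50  49  47  46  56  61  47  50  51  53  63  60  66  65  50
 49  50  50  51  47  52  49  48  52  50  50  51  47  47  48  45  50  53  61  54  49  55  63  71  76  81  74  55
 49  51  47  47  51  51  47  50  50  49  51  52  47  50  47  51  48  65  67  52  49  63  67  66  64  61  60  53
 53  49  51  50  47  47  48  44  46  49  48  43  46  47  44  52  52  62  74  85  49  51  57  54  52  50  59  64
 50  49  46  52  50  53  48  47  49  50  47  49  50  48  44  50  48  65  91 159  88  46  45  49  48  57  78  87
 46  48  51  50  48  47  47  48  50  48  52  48  43  46  45  49  50  63  95 193 116  57  50  54  59  64  91  98
 50  47  48  51  47  46  53  45  50  46  50  50  48  46  47  46  46  56  92 196 110  63  58  62  59  68  96 124
 51  
[... 1198 characters left out ...]
  46  43  45  44  45  43  44
204 215 223 226 224 220 224 229 228 168 117 111 110  61  47  50  46  47  45  44  46  43  44  44  50  45  42  45
218 227 228 227 227 222 212 214 225 217 159 112 111  92  42  48  45  49  44  44  45  45  48  46  40  46  44  45
227 228 228 227 223 217 203 190 203 208 195 141 115 106  50  50  42  45  48  47  45  47  47  42  41  46  45  43
230 228 227 223 214 202 186 170 138 162 185 160 125 103  45  48  47  48  46  45  52  46  43  44  40  40  44  45
232 228 223 213 200 184 157 121  73  76 135 123 112  77  46  41  49  47  46  44  45  37  41  41  35  41  40  38
225 220 209 193 178 151 112  59  48  50  52  65  58  47  46  48  46  44  46  39  39  39  41  39  35  38  38  37
```

The collar is on the mouth (along-axis distance 50 mm, about 13 N of resistance). Holding.

Call:
{"fn": "carry_out", "kwargs": {
  "targets": [
    {"dp": [0,0,0],"yaw": 0},
    {"dp": [0,0,0],"yaw": 0},
    {"dp": [0,0,0],"yaw": 0},
    {"dp": [0,0,0],"yaw": 0},
    {"dp": [0,0,0],"yaw": 0},
    {"dp": [0,0,0],"yaw": 0}
  ]
}}

```text
clock: 23.88
eef_pos: [504.0, -203.5, 151.4]
tcp_rot: [3.141, -0.005, -0.011]
contact_force: [5.9, 5.5, 11.3]
opening: 0.182
grasp_force: 29.3
```

Call:
{"fn": "carry_out", "kwargs": {
  "targets": [
    {"dp": [3,0,-2.5],"yaw": 0},
    {"dp": [7,0,-6],"yaw": 0},
    {"dp": [13,0,-11],"yaw": 0},
    {"dp": [19,0,-16],"yaw": 0},
    {"dp": [26,0,-22],"yaw": 0},
    {"dp": [33,0,-28],"yaw": 0},
    {"dp": [41,0,-34.5],"yaw": 0},
    {"dp": [49,0,-41],"yaw": 0},
    {"dp": [57,0,-48],"yaw": 0},
    {"dp": [66,0,-55.5],"yaw": 0},
    {"dp": [75,0,-63],"yaw": 0},
    {"dp": [84,0,-70.5],"yaw": 0}
  ]
}}

```text
clock: 25.38
eef_pos: [586.4, -204.4, 220.8]
tcp_rot: [3.141, -0.0, -0.01]
contact_force: [0.4, -0.0, -0.5]
opening: 0.182
grasp_force: 27.3
```

```bash
python3 st.py
```

```text
25.375 [ 586.4 -204.4  220.8] [ 0.4 -0.  -0.5] [-0.02  0.06  0.01] along 157.9 perp 0.5
```

Run:
```python
from h import *
to([656,166,215],.173)
print([onz("top",np.array(u)/6+[180,175],60.5).round(0) for u in [(308,32),(0,95)]])
print(onz("top",np.array((420,258))/1.5625,17).round(0),onz("top",np.array((426,298))/1.5625,17).round(0),onz("top",np.array((265,265))/1.5625,60).round(0))
```

```text
clock 25.38 at [ 586.4 -204.4  220.8] rot [ 3.141 -0.    -0.01 ] F [ 0.4 -0.  -0.5] open 0.182
dp [  65.7 -371.1    5.7] yaw -10.5
[array([598., 129.,  60.]), array([566., 330.,  60.])]
[673. -23.  17.] [561. -32.  17.] [658. 371.  60.]
```

Call:
{"fn": "carry_out", "kwargs": {
  "targets": [
    {"dp": [6,-15,0],"yaw": 0},
    {"dp": [13,-50,0],"yaw": -1},
    {"dp": [20,-90,0],"yaw": -2},
    {"dp": [27,-135,0],"yaw": -3.5},
    {"dp": [34,-180,0],"yaw": -5},
    {"dp": [41,-225,0],"yaw": -6.5},
    {"dp": [48,-270,0],"yaw": -8},
    {"dp": [55,-315,0],"yaw": -9.5},
    {"dp": [62,-350,0],"yaw": -10.5},
    {"dp": [66,-367,0],"yaw": -10.5},
    {"dp": [66,-371,0],"yaw": -10.5},
    {"dp": [66,-371,0],"yaw": -10.5}
  ]
}}

```text
clock: 26.88
eef_pos: [655.2, 165.4, 219.9]
tcp_rot: [3.141, 0.001, 0.172]
contact_force: [0.2, 0.4, -0.9]
opening: 0.182
grasp_force: 27.2
```

Call:
{"fn": "carry_out", "kwargs": {
  "targets": [
    {"dp": [0,0,20],"yaw": 0},
    {"dp": [0,0,50],"yaw": 0},
    {"dp": [0,0,80],"yaw": 0},
    {"dp": [0,0,98],"yaw": 0},
    {"dp": [0,0,105],"yaw": 0},
    {"dp": [0,0,105],"yaw": 0}
  ]
}}

```text
clock: 27.62
eef_pos: [655.7, 165.8, 115.1]
tcp_rot: [3.142, 0.0, 0.172]
contact_force: [0.5, 0.4, -0.3]
opening: 0.179
grasp_force: 27.3
```

Call:
{"fn": "carry_out", "kwargs": {
  "targets": [
    {"dp": [0,0,4],"yaw": 0},
    {"dp": [0,0,8],"yaw": 0},
    {"dp": [0,0,12],"yaw": 0},
    {"dp": [0,0,16],"yaw": 0},
    {"dp": [0,0,20],"yaw": 0},
    {"dp": [0,0,20],"yaw": 0}
  ]
}}

```text
clock: 28.38
eef_pos: [655.2, 166.0, 94.6]
tcp_rot: [3.142, 0.001, 0.173]
contact_force: [-0.2, -0.0, 1.3]
opening: 0.185
grasp_force: 27.2
```

Run:
```python
from h import *
to([656,166,54],.173)
```

```text
clock 28.38 at [655.2 166.   94.6] rot [3.142e+00 1.000e-03 1.730e-01] F [-0.2 -0.   1.3] open 0.185
dp [ 0.9  0.1 40.6] yaw -0.0
```

Call:
{"fn": "carry_out", "kwargs": {
  "targets": [
    {"dp": [0,0,4],"yaw": 0},
    {"dp": [0,0,8],"yaw": 0},
    {"dp": [0,0,12],"yaw": 0},
    {"dp": [0,0,16],"yaw": 0},
    {"dp": [0,0,20],"yaw": 0},
    {"dp": [0,0,24],"yaw": 0},
    {"dp": [0,0,28],"yaw": 0},
    {"dp": [0,0,32],"yaw": 0},
    {"dp": [0,0,36],"yaw": 0},
    {"dp": [0,0,38.5],"yaw": 0},
    {"dp": [0,0,38.5],"yaw": 0}
  ]
}}

```text
clock: 29.75
eef_pos: [655.6, 166.0, 56.4]
tcp_rot: [3.142, 0.0, 0.173]
contact_force: [2.3, 0.6, 2.9]
opening: 0.181
grasp_force: 27.4
```

Run:
```python
from ang import *
s=r.sense();G=s['eef_pos']+[0,0,11];print(s['eef_pos'],s['contact_force'].round(1),s['wrist_torque'].round(2))
c=np.array([np.cos(.173),np.sin(.173),0]);G[2]=65
P=[G-133*c,G-51*c,G-45*c,G,G+35*c];q=proj("side",P);print(q.round(1))
x0,y0=int(q[0][0])-6,int(min(q[:,1]))-8
print(x0,y0);bright(0,x0,x0+34,y0,y0+24)
```

```text
[655.55045183 166.04552617  56.42488157] [2.3 0.6 2.9] [ 0.03 -0.22  0.01]
[[252.3 182.5]
 [276.  178.5]
 [277.7 178.2]
 [290.5 176.1]
 [300.3 174.5]]
246 166
192 192 190 191 188 185 188 193 192 191 191 191 192 183 192 197 217  84  57  53  56  53  52  52  54  52  55  55  55  55  58  52  52  76
191 191 191 189 193 190 184 194 194 195 195 197 198 196 181 202 191 151  83  56  53  51  56  57  52  52  55  53  52  57  50  53  52  65
191 196 195 194 192 193 182 193 194 194 193 192 194 190 187 199 190 189 150  55  56  51  54  53  57  53  54  53  53  49  49  55  53  51
194 193 195 194 194 190 189 185 190 192 190 190 193 190 192 186 173 191 187 122  54  53  51  51  53  50  54  51  54  52  49  50  47  54
191 194 191 192 190 190 190 189 179 191 188 191 193 193 190 190 189 213 194 179  79  47  53  54  50  52  52  49  54  50  49  49  46  49
191 191 190 189 189 189 190 187 174 187 191 189 190 192 189 191 200 200 190 189 148  69  51  49  53  51  49  50  51  51  49  52  46  51
190 192 188 191 190 191 189 190 183 187 184 199 205 212 215 207 176 154 181 191 190 142  50  52  49  51  51  51  51  48  53  
[... 1622 characters left out ...]
 182  51  74  94  60
124 125 120 122 121 121 122 123 120 121 121 114 119 116  70  43  46  77 114 105  89  67  71  78  87  91 114 191 195 188  48  41  44  40
118 122 122 120 122 114 118 121 119 116 115 112 111 111  68  45  46  69  92  93  81  72  68  94  89  92 107 179 212 195  52  41  45  41
119 119 119 119 113 112 112 114 113 111 111 111 111  93  63  48  48  53  65  72  80 100 131 113 116 112 113 140 172 150  48  42  44  42
114 114 112 113 110 109 109 111 111 111 110 107 107  86  68  93 128 104 105 107 106 127 151 129 129 127 119 120 121 119  41  44  41  41
109 112 110 113 111 110 109 108 110 125 144 123 118 114 101 120 152 132 133 126 121 123 122 122 122 122 122 122 125 129  43  42  39  36
```

Call:
{"fn": "carry_out", "kwargs": {
  "targets": [
    {"dp": [0,0,-4],"yaw": 0},
    {"dp": [0,0,-14],"yaw": 0},
    {"dp": [0,0,-32],"yaw": 0},
    {"dp": [0,0,-60],"yaw": 0},
    {"dp": [0,0,-95],"yaw": 0},
    {"dp": [0,0,-130],"yaw": 0},
    {"dp": [0,0,-165],"yaw": 0},
    {"dp": [0,0,-195],"yaw": 0},
    {"dp": [0,0,-215],"yaw": 0},
    {"dp": [0,0,-225],"yaw": 0},
    {"dp": [0,0,-225],"yaw": 0},
    {"dp": [0,0,-225],"yaw": 0}
  ]
}}

```text
clock: 31.3
eef_pos: [655.0, 165.9, 280.3]
tcp_rot: [3.141, 0.002, 0.173]
contact_force: [0.3, -0.6, -1.1]
opening: 0.184
grasp_force: 26.9
```

```bash
cat > lev.py <<'E'
from ang import *
s=r.sense();G=s['eef_pos']+[0,0,8.5];print(s['clock'],s['eef_pos'],s['contact_force'].round(1))
yw=s['tcp_rot'][2];c=np.array([np.cos(yw),np.sin(yw),0])
P=[G-133*c,G-51*c,G-45*c,G,G+35*c];q=proj("side",P);print(q.round(1))
x0,y0=int(q[0][0])-6,int(min(q[:3,1]))-10
print(x0,y0);bright(0,x0,x0+36,y0,y0+24)
E
python3 lev.py
```

```text
31.3 [654.97668245 165.93672588 280.30968681] [ 0.3 -0.6 -1.1]
[[250.1 117.2]
 [275.7 113.9]
 [277.6 113.6]
 [291.3 111.9]
 [301.8 110.5]]
244 103
218 218 219 219 218 219 218 219 219 217 216 218 215 217 216 217 216 214 213 215 215 215 215 216 215 217 217 215 213 213 211 205  92  67  66  67
219 217 218 218 219 219 218 218 217 219 217 216 215 214 214 218 213 213 215 217 215 215 217 216 215 214 215 215 213 212 213 207  93  66  64  67
219 218 218 216 220 217 218 217 216 215 218 218 217 216 217 214 213 213 216 214 216 215 217 215 216 214 212 213 212 212 211 205  89  70  64  67
217 218 217 217 218 219 218 220 217 218 218 216 216 215 216 214 216 215 216 213 216 214 216 215 214 215 212 211 212 213 212 204  90  62  64  65
218 218 220 217 218 219 217 218 217 215 217 219 215 217 215 212 214 214 215 217 217 215 214 213 217 213 212 214 213 216 212 205  90  66  63  66
218 218 217 219 221 220 218 218 217 218 219 217 216 215 214 214 213 214 213 214 216 217 214 214 213 217 213 214 212 215 213 205  90  66  64  63
216 219 220 219 219 218 217 218 218 218 217 218 216 216 215 216 215 218 218 215 215 217 2
[... 1802 characters left out ...]
 217 217 217 217 216 216 218 219 217 217 217 218 217 218 215 216 220 216 217 218 217 215 216 218 215 216 206 124  68  59  63
216 215 215 217 216 217 217 218 217 217 215 217 217 218 219 216 218 216 218 217 218 217 217 216 216 216 217 216 216 213 215 207 121  60  67  57
216 216 217 217 217 217 217 217 217 215 217 219 215 219 216 217 219 219 218 217 217 218 216 217 218 218 216 216 216 216 213 211 122  66  60  63
216 216 217 215 218 215 215 217 217 216 218 217 219 217 216 217 218 218 218 217 215 217 217 216 219 217 217 215 217 214 217 209 121  61  62  60
215 214 216 215 216 216 217 215 218 218 217 218 218 216 216 218 216 217 217 217 217 218 218 217 217 217 215 215 215 215 216 210 122  61  61  58
```

Call:
{"fn": "carry_out", "kwargs": {
  "targets": [
    {"dp": [0,0,0],"yaw": 0},
    {"dp": [0,0,0],"yaw": 0},
    {"dp": [0,0,0],"yaw": 0},
    {"dp": [0,0,0],"yaw": 0},
    {"dp": [0,0,0],"yaw": 0},
    {"dp": [0,0,0],"yaw": 0}
  ]
}}

```text
clock: 32.1
eef_pos: [655.6, 166.1, 281.7]
tcp_rot: [3.142, -0.0, 0.173]
contact_force: [-0.3, -0.3, -0.7]
opening: 0.183
grasp_force: 26.9
```

Run:
```python
from h import *
s=r.sense();print(s['eef_pos'],abs(s['qvel']).max(),s['grasp_force'])
print(r.sign_off())
```

```text
[655.58924838 166.08235724 281.6640854 ] 0.0005204381541169564 26.89499169588089
the job is handed in; nothing more can be done
None
```

The job is handed in at 32 s of the 64 s allowed: the cover is fully open, the rod was pushed in until its collar stopped on the tube's mouth, held there for over half a second and drawn out, and the arm now holds it still, level to about 1° by the side camera and about 29 cm above the bench.

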